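# Sweep the silver offcuts off the filing board into the scrap tray

## Robot

A 6-joint arm with a two-finger parallel gripper is mounted at the origin on the work surface. World frame = base frame: x ahead of the robot, y to its left, z up, the work surface at z = 0. Lengths are in m, angles in degrees, forces in N, time in s.
With the tool pointing down it reaches from about 0.4 to 0.825 m from the base axis. Payload 7 kg.
Tool frame: the origin (TCP) lies between the finger pads; the fingertips stand 22 mm ahead of it and the grasp point (between the pads) lies 3 mm ahead of it; z points along the fingers, y is the line along which they close (so a half turn about z gives the same grasp; the last joint's range is limited). The gripper opens to 88 mm and grips with 3 to 60 N. Pads are 19 mm wide; open, the fingers measure 130 mm over their backs; the gripper's body (78 mm by 193 mm) begins 47 mm behind the grasp point.
Start: joints at [83.944, 20.546, 0.682, 0, -70.136, -16.507], TCP at [0.259, 0.623, 0.217] pointing down, gripper open.
Joint ranges: [-176.03, 176.03], [-82.01, 121.73], [-58.28, 71.71], [-173.87, 95.51], [-174.79, -0.11], [-173.66, 173.66]. Speed limits (degrees/s): [136.94, 136.94, 172.46, 180, 180, 180].

## Interface

Orientations are given as [roll, pitch, yaw] about the fixed x, y, z axes, in that order (R = Rz(yaw) Ry(pitch) Rx(roll)).
In Python, from plant import r, vision gives the robot as it stands.
- The arm moves only by the shell command python3 -m pendant 'ROWS' [FORCE]. ROWS is JSON, a list that holds one entry, the list of rows, each a list of 7 numbers: the shift along the tool's x, y, z scaled (see below), then the turn, a rotation vector about the tool's x, y, z scaled (see below), then the opening, from -1 (shut) to 1 (fully open). In form: [[[x, y, z, wx, wy, wz, fingers], ...]]. A call has exactly 8 rows; each row shifts and turns the commanded pose from where the row before left it, along the tool's axes as they then stand; what a row does not reach is not made up. The controller multiplies each number of a shift by 20 mm and each number of a turn by 4 degrees. A row lasts 1/10 s, in which the tool goes at most 50 mm and 8.59 degrees, less where a joint would pass 70% of its speed; a pose out of reach is approached as far as the arm can. A call with a number of a shift or a turn outside -1 to 1 is refused whole. A call with a gripper value outside its range is refused whole. The fingers move at their own pace and stop on an object; FORCE is the grip in N (left out, the last holds). Time passes only in rows, so rows that do not move let the fingers close, or fill a call up. It gives the time, the measured TCP pose, the force, the opening and the grip force at its end, in the units of the state.
- r.get_state(): the state, without advancing time (a new reading comes with each control period).
- vision.capture(name): name is "scene" or "top" or "wrist"; returns a dict with "frame" (400x640x3 uint8, blue, green, red), "depth" (400x640 float32, m along the optical axis (not along the pixel's ray), 0 where there is no reading), "camera_matrix" (3x3 intrinsics, pixels), "extrinsics" (4x4, takes a point from world to camera coordinates); the wrist camera has in their place "hand_eye" (4x4, takes a point from camera to tool coordinates, whose origin is the TCP and whose axes are the flange's). Camera axes: x right, y up, looking along -z (the intrinsics and any distortion apply to the point x, -y, -z); pixel columns grow to the right and rows downward; lengths in m; the calibration is good to about 2 mm. A picture is of the moment at which its call begins: read the wrist's pose just before it.
- r.close_job(): hands the job in; it is judged then, once.
The state is a dict: "time_s": time; "joints": joint angles; "qd": joint speeds; "joint_torque": joint torques, N m; "tcp_pos": TCP position; "eef_rot": TCP orientation; "contact_force": force on the tool from outside, world axes, zero at the start; "moment": the same for the moment, N m; "gripper_width": finger opening in m; "gripper_force": force on a finger pad.
Only numpy, scipy, OpenCV 4.12 (cv2) and the standard library are available. Lean on these libraries where they do the work, as an engineer would, in place of code of your own. Each camera call takes 0.05 s, during which the arm holds its last target. There are 200 camera calls.

## Task

With your closed fingertips, sweep all four silver offcuts (the button, the stub, the bar end and the plate corner) across the filing board and off its open end, so that they drop into the scrap tray tucked under that end. Push them along lightly, never pinching or lifting one. Leave the finished ring, the tin and the upright punch on the board, the tray, and the tools beside the board where they are.

Things in the scene. Friction and masses are not known exactly. Their poses are not given: they have to be found in the camera images.
- board: Beech filing board, fixed: 300 mm (x) by 300 mm (y), flat top 48 mm above the bench. Origin: centre of its underside, z up. Along both sides, x = +-142 to +-150 mm, a rim stands 8 mm above the top; the ends at y = +-150 mm are open and overhang the plinth by 25 mm. The scrap tray is at one open end, the tool rack at the other
- tray: Scrap tray, dark sheet steel, loose, 0.6 kg, on the bench: 290 mm (x) by 140 mm (y) by 26 mm high, open top, walls and floor 3 mm. Origin: centre of its underside. Axes parallel to the board's, centre 205 mm from the board's centre along its +y or -y: one long wall is tucked 15 mm under the board's overhanging end. Its rim is 22 mm below the board's top
- rack_top (a point): Middle of the wooden top, 34 mm high, of the fixed tool rack at the board's other end: block 240 mm by 64 mm in plan, long side parallel to the board's end and 23 mm from it, with handles standing up to 94 mm above the bench
- offcut_button: Silver metal, loose on the board; pushed, it slides flat on the wood. Casting button: round, 30 mm across, 16 mm high with a sloping top, vertical side 8 mm high; 85 g. Origin: centre of its underside
- offcut_stub: Silver metal, loose on the board; pushed, it slides flat on the wood. Sprue stub: round, 25 mm across, 17 mm high with a sloping top, vertical side 10 mm high; 70 g. Origin: centre of its underside
- offcut_bar: Silver metal, loose on the board; pushed, it slides flat on the wood. Bar end: 38 mm (x) by 13 mm (y) by 13 mm high; 65 g. Origin: centre of its underside; z up at the start
- offcut_plate: Silver metal, loose on the board; pushed, it slides flat on the wood. Plate corner: 30 mm (x) by 26 mm (y) by 8 mm thick; 62 g. Origin: centre of its underside; z up at the start
- ring: Finished silver finger ring lying flat on the board, 25 mm across outside, 19.6 mm hole, 8 mm high, 14 g; it stays. Origin: centre of its underside
- tin: Round aluminium polish tin standing on the board, 42 mm across, 25 mm high, 70 g; it stays. Origin: centre of its underside
- punch: Steel punch standing upright on the board, 17 mm across, 56 mm high with a waist below its head, 80 g; it stays. Origin: centre of its foot
- hammer: Hammer lying on the bench beside the board, well away from the work; stays
- pliers: Pliers lying on the bench on the other side of the board, well away from the work; stay
- jar: Small glass jar, 52 mm across and 62 mm high, on the bench near the pliers; stays

How it is judged:
By the outcome, as a careful person would: the job done as asked, in the order asked, and still so for the second after the job is handed in, with the robot touching nothing.
It also fails if it takes over 64 s, if anything falls off the work surface, if the arm or the gripper's body presses on something with over 40 N, if the wrist force passes 120 N, or if a joint passes its speed limit or range.

## Working session

There is one attempt and no reset: what is moved stays moved. The work goes in short steps, Python scripts to look and compute and a shell command to move; the robot and the scene stay as the last step left them, time stands still between calls to the robot, and variables do not carry over. Pictures are saved under pics/ and viewed, at most 10 in all, crops included, and the job is handed in when it is done.

```bash
ls; mkdir -p pics; cat > h.py <<'E'
import numpy as np, cv2
from plant import r, vision
def world(c,u,v,z=None):
    K=np.array(c["camera_matrix"]);E=np.array(c["extrinsics"]);
    x=(u-K[0,2])/K[0,0];y=(v-K[1,2])/K[1,1]
    d=np.array([x,-y,-1.0]);Ei=np.linalg.inv(E);o=Ei[:3,3];w=Ei[:3,:3]@d
    if z is None:t=c["depth"][int(round(v)),int(round(u))]
    else:t=(z-o[2])/w[2]
    return o+t*w
E
python3 - <<'E'
from h import *
s=r.get_state();print(s)
for n in("top","scene"):
    c=vision.capture(n);cv2.imwrite(f"pics/{n}0.png",c["frame"]);print(n,np.array(c["camera_matrix"]).tolist(),np.round(c["extrinsics"],3).tolist(),[k for k in c])
    np.savez(f"{n}0.npz",**c)
E
```

```text
pics
{'time_s': 0.0, 'joints': array([ 8.39452416e+01,  2.05909192e+01,  6.33530976e-01, -1.97876780e-02,
       -7.01355009e+01, -1.65052764e+01]), 'qd': array([ 0.03650796,  0.03041777, -0.02643618,  0.00746491,  0.01610108,
        0.10049555]), 'joint_torque': array([-1.16601212e-03, -5.82713556e+01,  2.93051666e+01,  6.99746400e+00,
        6.97832205e-03, -1.57311024e-04]), 'tcp_pos': array([0.25881651, 0.62286137, 0.21572772]), 'eef_rot': array([ 1.79905653e+02, -8.55747629e-03, -2.25667666e+01]), 'contact_force': array([ 0.30312175, -0.11106597,  0.86035451]), 'moment': array([0.0292026 , 0.01117439, 0.07211432]), 'gripper_force': 0.0, 'gripper_width': 0.08780249411597439}
top [[414.0739957344833, 0.0, 311.6702465960761], [0.0, 414.0739957344833, 203.63005373795468], [0.0, 0.0, 1.0]] [[-0.016, -1.0, -0.003, 0.007], [0.976, -0.017, 0.219, -0.587], [-0.219, 0.001, 0.976, -1.187], [0.0, 0.0, 0.0, 1.0]] ['frame', 'depth', 'camera_matrix', 'extrinsics']
scene [[398.6549831115059, 0.0, 316.0552590826835], [0.0, 398.6549831115059, 201.55531852217877], [0.0, 0.0, 1.0]] [[-0.619, 0.785, 0.008, 0.365], [-0.561, -0.449, 0.695, 0.254], [0.549, 0.426, 0.719, -1.503], [0.0, 0.0, 0.0, 1.0]] ['frame', 'depth', 'camera_matrix', 'extrinsics']
```

View pics/top0.png

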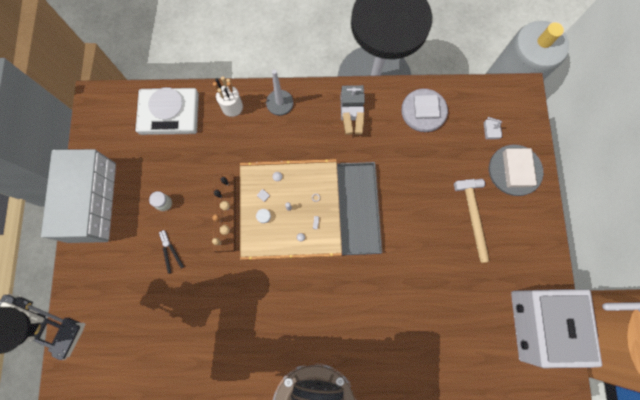

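The top view has world +x up and +y left. The board is at about (290,208), the tray is on its right at (360,208), so −y, and the rack is on the left. I'll enlarge the board.

```bash
python3 - <<'E'
from h import *
c=np.load("top0.npz");f=c["frame"]
cv2.imwrite("pics/crop0.png",cv2.resize(f[150:270,225:395],None,fx=4.7,fy=4.7,interpolation=cv2.INTER_CUBIC))
for n,u,v in [("bTL",240,162),("bTR",336,161),("bBR",341,257),("bBL",241,258)]: print(n,world(c,u,v,.056).round(3))
E
```

```text
bTL [0.726 0.218 0.056]
bTR [ 0.724 -0.081  0.056]
bBR [ 0.426 -0.087  0.056]
bBL [0.428 0.209 0.056]
```

View pics/crop0.png

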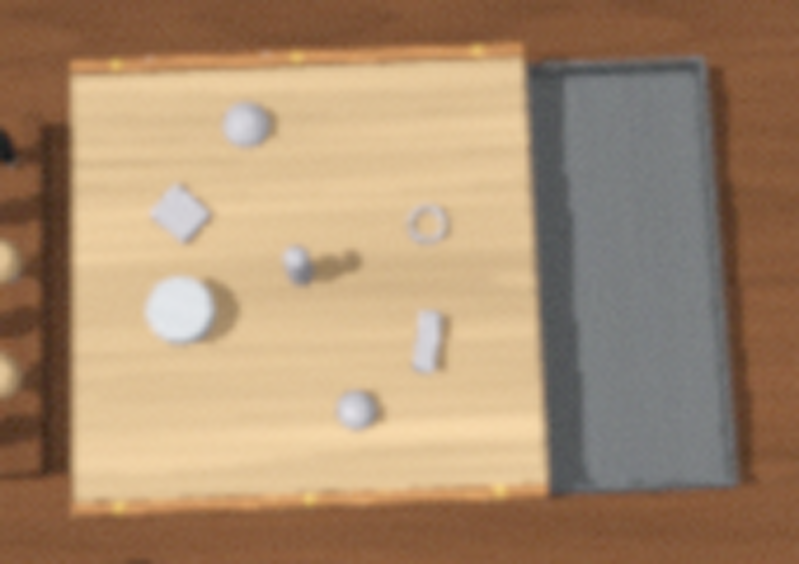

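View pics/scene0.png

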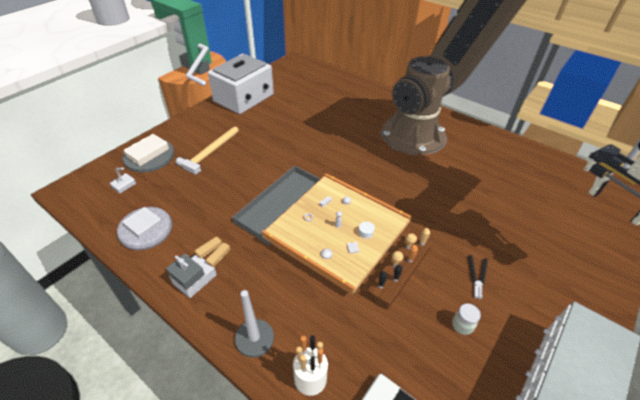

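The crop shows: button (247,125), plate (181,213), punch (298,264), tin (180,309), ring (428,223), bar (428,342) and stub (358,410). The tray is on the right. The scene view confirms this. Next I'll work out coarse positions and the wrist camera geometry.

```bash
python3 - <<'E'
from h import *
c=np.load("top0.npz")
for n,u,v,z in [("button",247,125,.058),("plate",181,213,.056),("punchfoot",300,278,.05),("punchtop",297,255,.104),("tin",180,305,.073),("ring",428,223,.056),("bar",428,342,.061),("stub",358,410,.058),
 ("bTL",70,68,.056),("bTR",524,52,.056),("bBR",549,490,.056),("bBL",73,508,.056),("endT",527,70,.048),("endB",547,470,.048),("trTR",706,58,.026),("trBR",738,486,.026)]:
  print(n,world(c,225+(u+.5)/4.7-.5,150+(v+.5)/4.7-.5,z).round(4))
w=vision.capture("wrist");print(np.round(w["hand_eye"],3).tolist(),np.array(w["camera_matrix"]).tolist())
E
```

```text
button [0.6771 0.1022 0.058 ]
plate [0.6188 0.1453 0.056 ]
punchfoot [0.5755 0.0683 0.05  ]
punchtop [0.5787 0.067  0.104 ]
tin [0.5543 0.1433 0.073 ]
ring [ 0.6093 -0.0155  0.056 ]
bar [ 0.5299 -0.014   0.061 ]
stub [0.4874 0.0313 0.058 ]
bTL [0.719  0.2198 0.056 ]
bTR [ 0.7249 -0.0813  0.056 ]
bBR [ 0.4348 -0.0886  0.056 ]
bBL [0.4285 0.2116 0.056 ]
endT [ 0.715  -0.0835  0.048 ]
endB [ 0.4483 -0.0883  0.048 ]
trTR [ 0.7286 -0.2067  0.026 ]
trBR [ 0.4383 -0.2129  0.026 ]
[[-0.001, 0.954, 0.301, 0.081], [1.0, 0.0, 0.002, 0.001], [0.002, 0.301, -0.954, -0.168], [0.0, 0.0, 0.0, 1.0]] [[352.44542917125807, 0.0, 321.3608403680453], [0.0, 352.44542917125807, 200.47433434954522], [0.0, 0.0, 1.0]]
```

Coarse poses are enough to plan with. I'll turn the tool so its broad face points along −y and move it above the board with the fingers shut.

```bash
python3 -m pendant '[[[0,0,0,0,0,1,-1],[0,0,0,0,0,1,-1],[0,0,0,0,0,1,-1],[0,0,0,0,0,1,-1],[0,0,0,0,0,1,-1],[0,0,0,0,0,1,-1],[0,0,0,0,0,1,-1],[0,0,0,0,0,1,-1]]]' 10
python3 -m pendant '[[[0,0,0,0,0,1,-1],[0,0,0,0,0,1,-1],[0,0,0,0,0,1,-1],[0,0,0,0,0,1,-1],[0,0,0,0,0,1,-1],[0,0,0,0,0,1,-1],[0,0,0,0,0,1,-1],[0,0,0,0,0,1,-1]]]'
python3 -m pendant '[[[0.9,-0.6,0,0,0,0.6,-1],[0.9,-0.6,0,0,0,0,-1],[0.9,-0.6,0,0,0,0,-1],[0.9,-0.6,0,0,0,0,-1],[0.9,-0.6,0,0,0,0,-1],[0.9,-0.6,0,0,0,0,-1],[0.9,-0.6,0,0,0,0,-1],[0.9,-0.6,0,0,0,0,-1]]]'
python3 -m pendant '[[[1,-0.6,0,0,0,0,-1],[1,-0.6,0,0,0,0,-1],[1,-0.6,0,0,0,0,-1],[1,-0.6,0,0,0,0,-1],[1,-0.6,0,0,0,0,-1],[1,-0.6,0,0,0,0,-1],[1,-0.6,0,0,0,0,-1],[1,-0.6,0,0,0,0,-1]]]'
python3 -m pendant '[[[1,-0.6,0,0,0,0,-1],[1,-0.6,0,0,0,0,-1],[1,-0.6,0,0,0,0,-1],[1,-0.6,0,0,0,0,-1],[1,-0.6,0,0,0,0,-1],[1,-0.6,0,0,0,0,-1],[0,0,0,0,0,0,-1],[0,0,0,0,0,0,-1]]]'
python3 - <<'E'
from h import *
s=r.get_state();w=vision.capture("wrist")
np.savez("w0.npz",p=s["tcp_pos"],e=s["eef_rot"],**w);cv2.imwrite("pics/w0.png",w["frame"]);print(s["tcp_pos"],s["eef_rot"],s["joints"])
E
```

```text
time_s: 0.95
tcp_pos: [0.2589, 0.6231, 0.2162]
eef_rot: [180.0, -0.0, -54.7]
contact_force: [0.1, -0.1, -0.1]
gripper_width: 0.0291
gripper_force: 0.0
time_s: 1.75
tcp_pos: [0.2589, 0.6231, 0.2163]
eef_rot: [180.0, -0.0, -86.7]
contact_force: [1.1, -0.0, 0.2]
gripper_width: 0.0004
gripper_force: 0.0
time_s: 2.55
tcp_pos: [0.3594, 0.48, 0.2168]
eef_rot: [-180.0, 0.0, -89.0]
contact_force: [-0.0, -0.3, 0.2]
gripper_width: 0.0005
gripper_force: 0.0
time_s: 3.35
tcp_pos: [0.458, 0.3217, 0.2168]
eef_rot: [-180.0, 0.0, -89.0]
contact_force: [0.1, 0.3, 0.3]
gripper_width: 0.0006
gripper_force: 0.0
time_s: 4.15
tcp_pos: [0.5315, 0.2037, 0.2166]
eef_rot: [180.0, 0.0, -89.1]
contact_force: [-0.0, 0.5, 0.4]
gripper_width: 0.0003
gripper_force: 0.0
[0.53153781 0.20366864 0.21655012] [ 1.79989642e+02  6.70971843e-04 -8.90511234e+01] [ 4.06513437e+01  1.06474815e+01 -1.29424303e+01 -7.78291546e-03
 -6.64176289e+01 -3.96993529e+01]
```

View pics/w0.png

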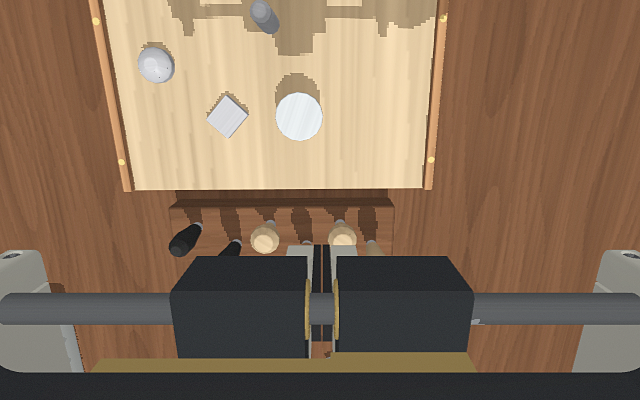

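The wrist view shows the button (156,65), plate (227,116) with a corner facing forward, tin (299,117), punch at the top near (265,15), and the closed fingertips near (320,250). I'll compute positions from the wrist camera and compare them with the top camera.

```bash
cat >> h.py <<'E'
from scipy.spatial.transform import Rotation as Ro
def wworld(w,p,e,u,v,z):
    T=np.eye(4);T[:3,:3]=Ro.from_euler("xyz",e,degrees=True).as_matrix();T[:3,3]=p
    T=T@np.array(w["hand_eye"]);K=np.array(w["camera_matrix"])
    d=T[:3,:3]@np.array([(u-K[0,2])/K[0,0],-(v-K[1,2])/K[1,1],-1.]);o=T[:3,3]
    return o+(z-o[2])/d[2]*d
def wcap(name):
    s=r.get_state();w=vision.capture("wrist");np.savez(name+".npz",p=s["tcp_pos"],e=s["eef_rot"],**w);cv2.imwrite(f"pics/{name}.png",w["frame"]);return w,s["tcp_pos"],s["eef_rot"]
E
python3 - <<'E'
from h import *
w=np.load("w0.npz")
for n,u,v,z in [("button",156,67,.054),("plate",227,116,.056),("plateN",228,95,.056),("plateE",248,113,.056),("plateS",228,138,.056),("plateW",207,119,.056),("tin",299,117,.073),("endL",134,190,.048),("endR",424,188,.048),("rimL",97,0,.056),("rimR",445,0,.056)]:
    print(n,wworld(w,w["p"],w["e"],u,v,z).round(4))
E
```

```text
button [0.6771 0.1056 0.054 ]
plate [0.617  0.1465 0.056 ]
plateN [0.6149 0.1281 0.056 ]
plateE [0.5978 0.1435 0.056 ]
plateS [0.6174 0.1663 0.056 ]
plateW [0.6354 0.1494 0.056 ]
tin [0.5505 0.145  0.073 ]
endL [0.716  0.2202 0.048 ]
endR [0.4285 0.2136 0.048 ]
rimL [0.7186 0.0544 0.056 ]
rimR [0.4304 0.0498 0.056 ]
```

Both cameras agree to within about 3 mm. Button first: approach behind it and descend.

```bash
python3 -m pendant '[[[0.4,-0.9,0,0,0,0,-1],[0.4,-0.9,0,0,0,0,-1],[0.4,-0.9,0,0,0,0,-1],[0.4,-0.9,0,0,0,0,-1],[0.4,-0.9,0,0,0,0,-1],[0.4,-0.9,0,0,0,0,-1],[0.4,-0.9,0,0,0,0,-1],[0.4,-0.9,0,0,0,0,-1]]]'
python3 -m pendant '[[[0,0,1,0,0,0,-1],[0,0,1,0,0,0,-1],[0,0,1,0,0,0,-1],[0,0,1,0,0,0,-1],[0,0,1,0,0,0,-1],[0,0,1,0,0,0,-1],[0,0,0.9,0,0,0,-1],[0,0,0,0,0,0,-1]]]'
python3 - <<'E'
from h import *
w,p,e=wcap("w1");print(p,e)
E
```

```text
time_s: 5.0
tcp_pos: [0.6769, 0.1439, 0.2166]
eef_rot: [180.0, 0.0, -88.9]
contact_force: [0.2, -0.4, 0.5]
gripper_width: 0.0005
gripper_force: 0.0
time_s: 5.8
tcp_pos: [0.6744, 0.1435, 0.0757]
eef_rot: [179.7, -0.1, -88.9]
contact_force: [-0.9, 0.1, -0.1]
gripper_width: 0.0005
gripper_force: 0.0
[0.67441643 0.14349126 0.07570032] [ 1.79730938e+02 -8.86907059e-02 -8.89236096e+01]
```

View pics/w1.png

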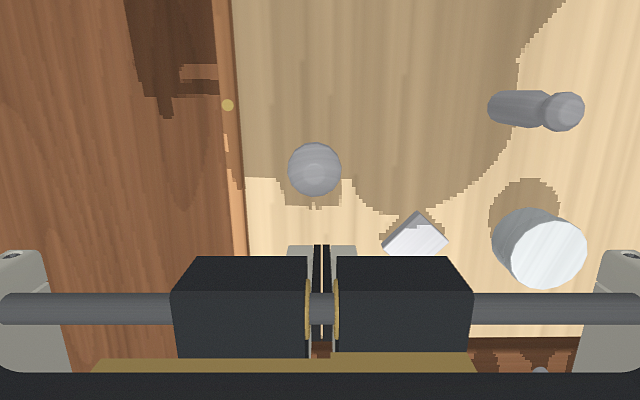

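The fingertips (around (322,250)) sit right behind the button (315,168), clear of the plate (415,235). Now push along the board to its open end.

```bash
python3 -m pendant '[[[0,-0.1,0.05,0,0,0,-1],[0.5,0,0,0,0,0,-1],[0.5,0,0,0,0,0,-1],[0.5,0,0,0,0,0,-1],[0.5,0,0,0,0,0,-1],[0.5,0,0,0,0,0,-1],[0.5,0,0,0,0,0,-1],[0.5,0,0,0,0,0,-1]]]'
python3 -m pendant '[[[0.5,0,0,0,0,0,-1],[0.5,0,0,0,0,0,-1],[0.5,0,0,0,0,0,-1],[0.5,0,0,0,0,0,-1],[0.5,0,0,0,0,0,-1],[0.5,0,0,0,0,0,-1],[0.5,0,0,0,0,0,-1],[0.5,0,0,0,0,0,-1]]]'
python3 -m pendant '[[[0.5,0,0,0,0,0,-1],[0.5,0,0,0,0,0,-1],[0.5,0,0,0,0,0,-1],[0.5,0,0,0,0,0,-1],[0.5,0,0,0,0,0,-1],[0.5,0,0,0,0,0,-1],[0.5,0,0,0,0,0,-1],[0.5,0,0,0,0,0,-1]]]'
python3 - <<'E'
from h import *
w,p,e=wcap("w2");print(p,e)
E
```

```text
time_s: 6.65
tcp_pos: [0.6798, 0.0723, 0.0777]
eef_rot: [-180.0, 0.0, -89.0]
contact_force: [-0.3, -0.1, -0.8]
gripper_width: 0.0007
gripper_force: 0.0
time_s: 7.45
tcp_pos: [0.6812, -0.0075, 0.0777]
eef_rot: [-180.0, -0.0, -89.0]
contact_force: [0.2, -0.8, 0.5]
gripper_width: 0.0004
gripper_force: 0.0
time_s: 8.25
tcp_pos: [0.6827, -0.0875, 0.0777]
eef_rot: [180.0, -0.0, -89.0]
contact_force: [-0.0, 0.6, 0.2]
gripper_width: 0.0006
gripper_force: 0.0
[ 0.68266161 -0.08747093  0.07765846] [ 1.79998226e+02 -1.51073548e-03 -8.89615310e+01]
```

View pics/w2.png

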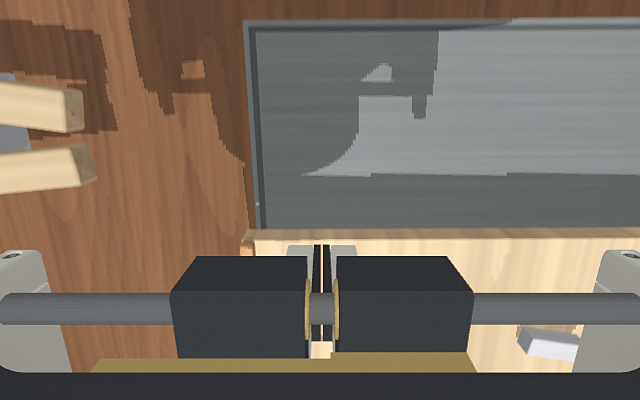

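The button doesn't show in the visible part of the tray. The tip was riding at 55.7 mm, higher than I intended, because my descent summed to 138 mm. I'll raise and back off to look.

```bash
python3 -m pendant '[[[0,0,-0.8,0,0,0,-1],[0,0,-0.8,0,0,0,-1],[0,0.3,-0.8,0,0,0,-1],[0,0.6,-0.8,0,0,0,-1],[0,0.6,-0.8,0,0,0,-1],[0,0.6,-0.8,0,0,0,-1],[0,0.6,-0.8,0,0,0,-1],[0,0.6,0,0,0,0,-1]]]'
python3 - <<'E'
from h import *
w,p,e=wcap("w3");print(p,e)
c=vision.capture("scene");np.savez("s3.npz",**c)
a=cv2.resize(c["frame"][150:300,220:440],(660,450));b=w["frame"][:250]
cv2.imwrite("pics/both3.png",np.vstack([cv2.resize(b,(660,258))[:150*1],a]) )
cv2.imwrite("pics/w3m.png",np.vstack([cv2.resize(b,(384,150)).repeat(1,0),cv2.resize(c["frame"][150:300,220:440],(384,262))]) )
E
```

```text
time_s: 9.1
tcp_pos: [0.6172, -0.0878, 0.1926]
eef_rot: [-179.7, 0.0, -88.9]
contact_force: [-0.5, -0.2, 0.9]
gripper_width: 0.0004
gripper_force: 0.0
[ 0.61715725 -0.08783703  0.19261164] [-1.79746644e+02  2.55151992e-04 -8.89356188e+01]
```

View pics/w3.png

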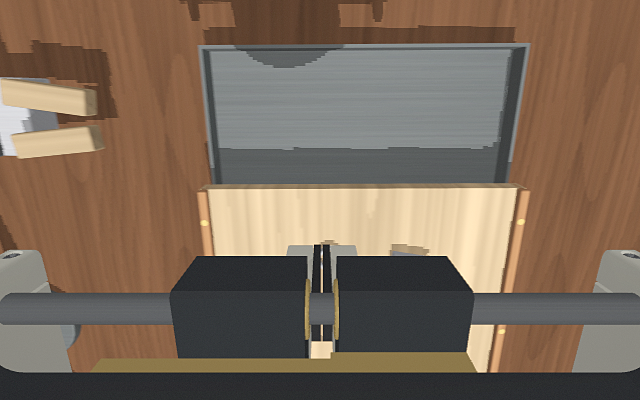

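The tray is still empty, so the button was left behind on the board. I'll back up to look at the whole board.

```bash
python3 -m pendant '[[[-1,0.2,-0.3,0,0,0,-1],[-1,0.2,-0.3,0,0,0,-1],[-1,0.2,-0.3,0,0,0,-1],[-1,0.2,-0.3,0,0,0,-1],[-1,0.2,-0.3,0,0,0,-1],[-1,0.2,-0.3,0,0,0,-1],[-1,0.2,0,0,0,0,-1],[-1,0,0,0,0,0,-1]]]'
python3 - <<'E'
from h import *
w,p,e=wcap("w4");print(p,e)
E
```

```text
time_s: 10.0
tcp_pos: [0.5852, 0.0725, 0.2251]
eef_rot: [180.0, -0.0, -89.0]
contact_force: [0.2, -0.7, 0.5]
gripper_width: 0.0003
gripper_force: 0.0
[0.58516031 0.07248403 0.22510716] [ 1.79953578e+02 -8.54365266e-04 -8.89580215e+01]
```

View pics/w4.png

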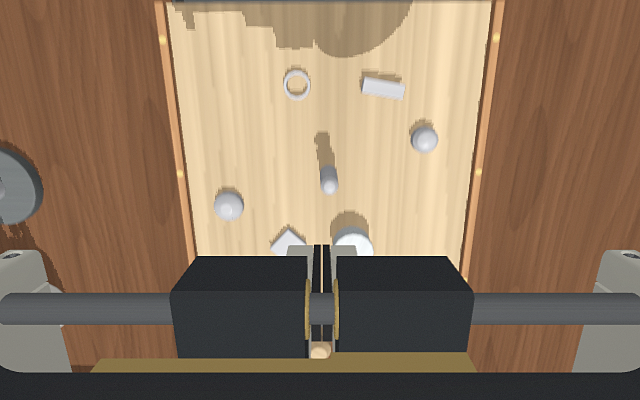

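The button is still on the board at (229,206). The ring is at (297,85), bar (383,88), stub (425,139), punch (330,190) and plate (288,242). I'll locate everything.

```bash
python3 - <<'E'
from h import *
w=np.load("w4.npz")
for n,u,v,z in [("button",229,207,.054),("ring",297,85,.056),("bar",383,88,.061),("stub",425,140,.055),("punchhead",330,188,.104),("plateN",287,228,.056),("w1tipL",168,0,.048),("edgeL",166,0,.048)]:
    print(n,wworld(w,w["p"],w["e"],u,v,z).round(4), w["depth"][v,u])
w=np.load("w1.npz")
for n,u,v,z in [("button1",315,172,.054),("plate",415,230,.056),("tip",322,250,.0537)]:
    print(n,wworld(w,w["p"],w["e"],u,v,z).round(4))
# finger tips in tool coords from wrist depth
H=w["hand_eye"];K=w["camera_matrix"];d=w["depth"]
for u in (292,305,315,322,335,350):
  for v in (242,248,254):
    t=d[v,u];q=H@np.array([(u-K[0,2])/K[0,0]*t,-(v-K[1,2])/K[1,1]*t,-t,1]);print(u,v,q[:3].round(4))
E
```

```text
button [0.677  0.1064 0.054 ] 0.34665152
ring [ 0.6075 -0.0125  0.056 ] 0.32880965
bar [ 0.53   -0.0113  0.061 ] 0.31472746
stub [0.4856 0.0352 0.055 ] 0.32576823
punchhead [0.5765 0.0706 0.104 ] 0.29992953
plateN [0.6182 0.1275 0.056 ] 0.36454374
w1tipL [ 0.7199 -0.0809  0.048 ] 0.3491622
edgeL [ 0.7217 -0.0809  0.048 ] 0.35085103
button1 [0.6773 0.1049 0.054 ]
plate [0.6194 0.1376 0.056 ]
tip [0.6725 0.1521 0.0537]
292 242 [-0.0062 -0.0165  0.0279]
292 248 [ 0.0113 -0.0125 -0.0175]
292 254 [ 0.0112 -0.012  -0.0236]
305 242 [-0.0065 -0.0087  0.0285]
305 248 [ 0.0114 -0.0064 -0.0179]
305 254 [ 0.0114 -0.0061 -0.024 ]
315 242 [-0.006  -0.0026  0.0274]
315 248 [ 0.0094 -0.0018 -0.0135]
315 254 [ 0.0096 -0.0017 -0.0204]
322 242 [-0.0059  0.0016  0.0271]
322 248 [-0.0098  0.0016  0.0271]
322 254 [-0.0138  0.0016  0.027 ]
335 242 [-0.006   0.0095  0.0275]
335 248 [ 0.0116  0.0076 -0.0182]
335 254 [ 0.011   0.0075 -0.0233]
350 242 [-0.0062  0.0186  0.0277]
350 248 [ 0.0116  0.0146 -0.0182]
350 254 [ 0.0113  0.0142 -0.0238]
```

The button hasn't moved, so the tips passed above it. The wrist depth also suggests that the shut fingertips stop short of the stated 22 mm. I'll check where the fingertips really are using the scene camera.

```bash
python3 - <<'E'
from h import *
s=r.get_state();p=s["tcp_pos"];R=Ro.from_euler("xyz",s["eef_rot"],degrees=True).as_matrix()
def cloud(c):
    K=c["camera_matrix"];v,u=np.mgrid[:400,:640];d=c["depth"];ok=d>0
    P=np.stack([(u-K[0,2])/K[0,0]*d,-(v-K[1,2])/K[1,1]*d,-d],-1)[ok];return P
for n in("scene","top"):
    c=vision.capture(n);P=cloud(c);Ei=np.linalg.inv(c["extrinsics"]);W=P@Ei[:3,:3].T+Ei[:3,3]
    T=(W-p)@R
    m=(abs(T[:,0])<.05)&(abs(T[:,1])<.06)&(T[:,2]<.1)&(T[:,2]>-.12);Q=T[m]
    print(n,m.sum())
    for a in np.arange(-.12,.06,.01):
        q=Q[(Q[:,2]>=a)&(Q[:,2]<a+.01)]
        if len(q):print(round(a,3),len(q),q.min(0).round(3),q.max(0).round(3))
w=np.load("w4.npz");H=w["hand_eye"];K=w["camera_matrix"]
for t in ([.0095,0,.022],[.0095,.02,.022],[.0095,0,0],[.0115,0,-.018]):
    q=np.linalg.inv(H)@np.r_[t,1];print(t,K[0,0]*q[0]/-q[2]+K[0,2],K[1,1]*-q[1]/-q[2]+K[1,2])
cv2.imwrite("pics/s5.png",cv2.resize(vision.capture("scene")["frame"][60:300,240:480],None,fx=2.5,fy=2.5,interpolation=cv2.INTER_CUBIC))
E
```

```text
scene 628
-0.12 163 [-0.027 -0.06  -0.12 ] [ 0.024  0.059 -0.11 ]
-0.11 140 [-0.04  -0.034 -0.11 ] [-0.022  0.051 -0.1  ]
-0.1 155 [-0.04  -0.058 -0.1  ] [-0.016  0.06  -0.09 ]
-0.09 61 [-0.04  -0.059 -0.09 ] [-0.01   0.053 -0.08 ]
-0.08 1 [-0.027 -0.031 -0.08 ] [-0.027 -0.031 -0.08 ]
-0.06 5 [-0.012 -0.018 -0.055] [-0.011 -0.011 -0.05 ]
-0.05 18 [-0.012 -0.018 -0.05 ] [-0.008  0.001 -0.04 ]
-0.04 31 [-0.012 -0.018 -0.04 ] [-0.     0.017 -0.031]
-0.03 36 [-0.013 -0.016 -0.03 ] [ 0.002  0.015 -0.02 ]
-0.02 18 [-0.012 -0.016 -0.02 ] [ 0.     0.016 -0.014]
top 421
-0.12 108 [-0.024  0.018 -0.12 ] [ 0.027  0.06  -0.11 ]
-0.11 85 [-0.037 -0.004 -0.11 ] [ 0.038  0.051 -0.1  ]
-0.1 186 [-0.037 -0.009 -0.1  ] [ 0.04   0.059 -0.09 ]
-0.09 29 [-0.037 -0.005 -0.09 ] [ 0.04   0.05  -0.081]
-0.08 13 [-0.017  0.033 -0.08 ] [ 0.036  0.034 -0.074]
[0.0095, 0, 0.022] 319.17865255975397 221.20599812058873
[0.0095, 0.02, 0.022] 353.9001562299909 221.1898452536031
[0.0095, 0, 0] 318.90313659240667 236.48674568519527
[0.0115, 0, -0.018] 318.61245184974985 247.97997342557704
```

View pics/s5.png

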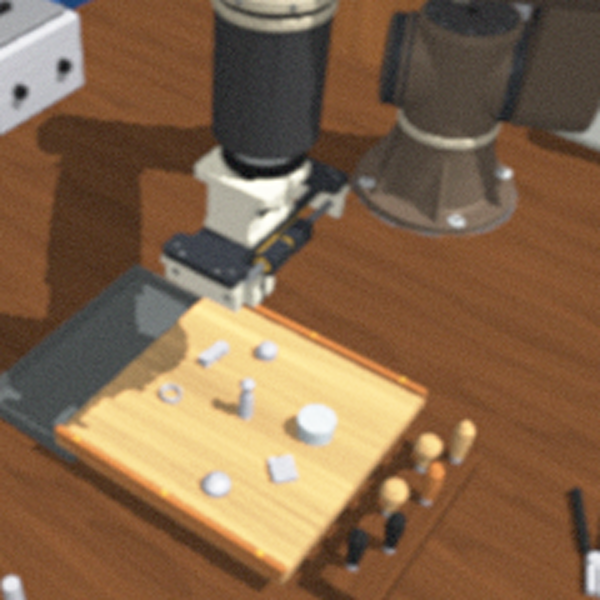

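Both cameras put the real fingertips about 14 mm behind the reported TCP, not 22 mm ahead. The body lies correspondingly at −80 mm, so the tool is effectively 36 mm shorter than reported. That explains the pass over the button without contact. The pushing height is therefore a reported z of about 0.038. I'll redo the button and descend with care.

```bash
python3 -m pendant '[[[-0.43,-0.58,0,0,0,0,-1],[-0.43,-0.58,0,0,0,0,-1],[-0.43,-0.58,0,0,0,0,-1],[-0.43,-0.58,0,0,0,0,-1],[-0.43,-0.58,0,0,0,0,-1],[-0.43,-0.58,0,0,0,0,-1],[-0.43,-0.58,0,0,0,0,-1],[-0.43,-0.58,0,0,0,0,-1]]]'
python3 -m pendant '[[[0,0,1,0,0,0,-1],[0,0,1,0,0,0,-1],[0,0,1,0,0,0,-1],[0,0,1,0,0,0,-1],[0,0,1,0,0,0,-1],[0,0,1,0,0,0,-1],[0,0,1,0,0,0,-1],[0,0,1,0,0,0,-1]]]'
python3 -m pendant '[[[0,0,0.5,0,0,0,-1],[0,0,0.4,0,0,0,-1],[0,0,0.2,0,0,0,-1],[0,0,0.1,0,0,0,-1],[0,0,0.05,0,0,0,-1],[0,0,0,0,0,0,-1],[0,0,0,0,0,0,-1],[0,0,0,0,0,0,-1]]]'
python3 - <<'E'
from h import *
w,p,e=wcap("w5");print(p,e)
H=w["hand_eye"];K=w["camera_matrix"];d=w["depth"]
for u in (295,305,316,345):
  print(u,[(v,d[v,u].round(4)) for v in range(238,250)])
for n in("scene",):
    c=vision.capture(n);K=c["camera_matrix"];v,u=np.mgrid[:400,:640];d=c["depth"]
    P=np.stack([(u-K[0,2])/K[0,0]*d,-(v-K[1,2])/K[1,1]*d,-d],-1)[d>0];Ei=np.linalg.inv(c["extrinsics"]);W=P@Ei[:3,:3].T+Ei[:3,3]
    q=W[(abs(W[:,0]-p[0])<.03)&(abs(W[:,1]-p[1])<.013)&(W[:,2]<.085)];print(np.histogram(q[:,2],np.arange(.044,.086,.002)))
E
```

```text
time_s: 11.0
tcp_pos: [0.6784, 0.1429, 0.2253]
eef_rot: [180.0, -0.0, -89.0]
contact_force: [-0.3, 0.2, 0.3]
gripper_width: 0.0006
gripper_force: 0.0
time_s: 11.8
tcp_pos: [0.6779, 0.1426, 0.0645]
eef_rot: [180.0, -0.0, -89.0]
contact_force: [1.3, 0.8, 0.1]
gripper_width: 0.0004
gripper_force: 0.0
time_s: 12.6
tcp_pos: [0.6775, 0.1422, 0.0412]
eef_rot: [-180.0, 0.0, -89.0]
contact_force: [-0.3, 0.8, -1.2]
gripper_width: 0.0008
gripper_force: 0.0
[0.67753537 0.14221028 0.04117729] [-1.79960108e+02  1.92704842e-02 -8.89613390e+01]
295 [(238, np.float32(0.1753)), (239, np.float32(0.1761)), (240, np.float32(0.1763)), (241, np.float32(0.1752)), (242, np.float32(0.1747)), (243, np.float32(0.1767)), (244, np.float32(0.1759)), (245, np.float32(0.1681)), (246, np.float32(0.168)), (247, np.float32(0.166)), (248, np.float32(0.1646)), (249, np.float32(0.1637))]
305 [(238, np.float32(0.1755)), (239, np.float32(0.1749)), (240, np.float32(0.1751)), (241, np.float32(0.1761)), (242, np.float32(0.1754)), (243, np.float32(0.1763)), (244, np.float32(0.1765)), (245, np.float32(0.1686)), (246, np.float32(
[... 315 characters left out ...]
6, np.float32(0.1694)), (247, np.float32(0.1694)), (248, np.float32(0.1691)), (249, np.float32(0.1681))]
345 [(238, np.float32(0.1741)), (239, np.float32(0.1756)), (240, np.float32(0.1752)), (241, np.float32(0.1743)), (242, np.float32(0.1757)), (243, np.float32(0.1765)), (244, np.float32(0.1756)), (245, np.float32(0.1682)), (246, np.float32(0.1666)), (247, np.float32(0.1655)), (248, np.float32(0.1636)), (249, np.float32(0.1641))]
(array([ 1,  3, 21, 10,  2,  0,  3,  3,  2,  2,  1,  3,  0,  1,  1,  3,  0,
        1,  1,  1]), array([0.044, 0.046, 0.048, 0.05 , 0.052, 0.054, 0.056, 0.058, 0.06 ,
       0.062, 0.064, 0.066, 0.068, 0.07 , 0.072, 0.074, 0.076, 0.078,
       0.08 , 0.082, 0.084]))
```

View pics/w5.png

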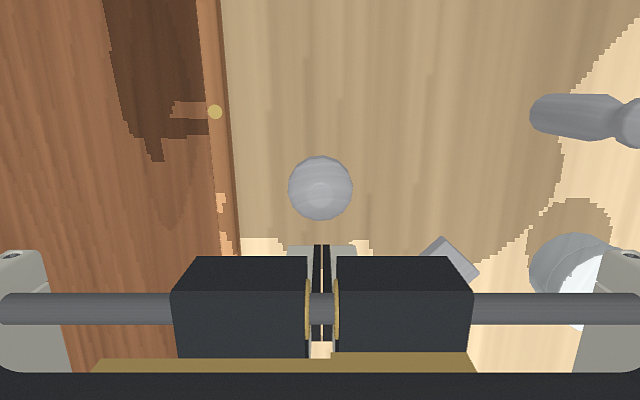

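The gap to the board is now 4–7 mm and the button (320,188) is dead ahead of the tips. I'll lower a further 1.6 mm and push.

```bash
python3 -m pendant '[[[0,0,0.08,0,0,0,-1],[0.5,0,0,0,0,0,-1],[0.5,0,0,0,0,0,-1],[0.5,0,0,0,0,0,-1],[0.5,0,0,0,0,0,-1],[0.5,0,0,0,0,0,-1],[0.5,0,0,0,0,0,-1],[0.5,0,0,0,0,0,-1]]]'
python3 - <<'E'
from h import *
w,p,e=wcap("w6")
c=w["frame"]; g=cv2.cvtColor(c,cv2.COLOR_BGR2HSV)[150:246,240:400]
m=(g[...,1]<40)&(g[...,2]>80);ys,xs=np.nonzero(m);print(p,m.sum(),xs.mean()+240,ys.mean()+150,xs.min()+240,xs.max()+240,ys.min()+150)
E
```

```text
time_s: 13.5
tcp_pos: [0.6786, 0.0711, 0.0391]
eef_rot: [-180.0, 0.0, -89.0]
contact_force: [-0.4, 0.7, -0.6]
gripper_width: 0.0004
gripper_force: 0.1
[0.67861739 0.07111769 0.03909319] 3195 321.93082942097027 216.80219092331768 290 354 186
```

The button is in contact and travelling centred. Continue.

```bash
python3 -m pendant '[[[0.5,0,0,0,0,0,-1],[0.5,0,0,0,0,0,-1],[0.5,0,0,0,0,0,-1],[0.5,0,0,0,0,0,-1],[0.5,0,0,0,0,0,-1],[0.5,0,0,0,0,0,-1],[0.5,0,0,0,0,0,-1],[0.5,0,0,0,0,0,-1]]]'
python3 -m pendant '[[[0.5,0,0,0,0,0,-1],[0.5,0,0,0,0,0,-1],[0.5,0,0,0,0,0,-1],[0.5,0,0,0,0,0,-1],[0.5,0,0,0,0,0,-1],[0.5,0,0,0,0,0,-1],[0.5,0,0,0,0,0,-1],[0.5,0,0,0,0,0,-1]]]'
python3 - <<'E'
from h import *
w,p,e=wcap("w7");print(p)
E
```

```text
time_s: 14.35
tcp_pos: [0.68, -0.0087, 0.0391]
eef_rot: [180.0, 0.0, -89.0]
contact_force: [0.5, 0.3, -0.8]
gripper_width: 0.0003
gripper_force: 0.2
time_s: 15.15
tcp_pos: [0.6814, -0.0887, 0.039]
eef_rot: [180.0, -0.0, -89.0]
contact_force: [0.3, 0.0, 0.5]
gripper_width: 0.0004
gripper_force: 0.0
[ 0.68143049 -0.08874007  0.03902399]
```

View pics/w7.png

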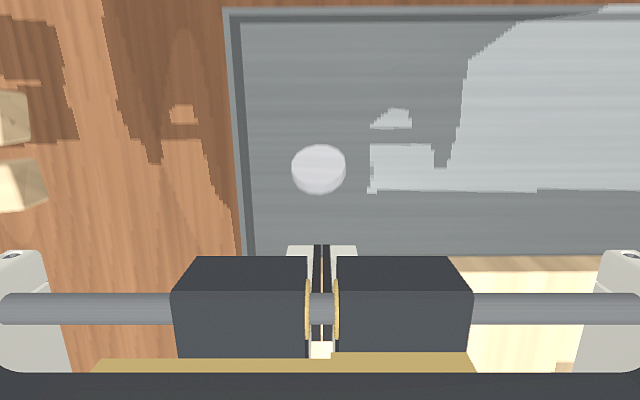

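The button is in the tray (318,168). The picture budget is spent (I went one over), so from here I check by numbers only. Plate next: go behind it and yaw 13° so it passes clear of the ring.

```bash
python3 -m pendant '[[[0,0,-1,0,0,0,-1],[0,0,-1,0,0,0,-1],[0,0,-1,0,0,0,-1],[0,0,-1,0,0,0,-1],[-0.98,0.25,0,0,0,0,-1],[-0.98,0.25,0,0,0,0,-1],[-0.98,0.25,0,0,0,0,-1],[-0.98,0.25,0,0,0,0,-1]]]'
python3 -m pendant '[[[-0.98,0.25,0,0,0,0,-1],[-0.98,0.25,0,0,0,0,-1],[-0.98,0.25,0,0,0,0,-1],[-0.98,0.25,0,0,0,0,-1],[-0.98,0.25,0,0,0,0,-1],[-0.98,0.25,0,0,0,0,-1],[-0.98,0.25,0,0,0,0,-1],[-0.98,0.25,0,0,0,0,-1]]]'
python3 -m pendant '[[[-0.98,0.25,0,0,0,0,-1],[-0.98,0.25,0,0,0,0,-1],[0,0,0,0,0,-0.8,-1],[0,0,0,0,0,-0.8,-1],[0,0,0,0,0,-0.8,-1],[0,0,0,0,0,-0.8,-1],[0,0,0,0,0,0,-1],[0,0,0,0,0,0,-1]]]'
cat >> h.py <<'E'
def blobs(w,p,e,z=.054,lo=.35,hi=.8):
    g=cv2.cvtColor(w["frame"],cv2.COLOR_BGR2HSV);m=((g[...,1]<45)&(g[...,2]>90)).astype(np.uint8);m[243:]=0
    n,l,s,c=cv2.connectedComponentsWithStats(m)
    for i in range(1,n):
        if s[i,4]<150: continue
        q=wworld(w,p,e,*c[i],z);x,y,a,b=s[i,:4]
        A=wworld(w,p,e,x,y,z);B=wworld(w,p,e,x+a,y+b,z)
        if .35<q[0]<.8 and -.25<q[1]<.24: print("blob",c[i].round(0),"area",s[i,4],"xy",q[:2].round(4),"box",s[i,:4],A[:2].round(3),B[:2].round(3))
E
python3 - <<'E'
from h import *
w,p,e=wcap("w8");print(p,e);blobs(w,p,e)
E
```

```text
time_s: 16.0
tcp_pos: [0.6598, -0.0093, 0.1192]
eef_rot: [-180.0, 0.0, -89.0]
contact_force: [1.1, 0.1, 0.0]
gripper_width: 0.0004
gripper_force: 0.0
time_s: 16.8
tcp_pos: [0.617, 0.147, 0.1191]
eef_rot: [-180.0, 0.0, -89.0]
contact_force: [-0.3, -0.3, 0.6]
gripper_width: 0.0003
gripper_force: 0.0
time_s: 17.6
tcp_pos: [0.6065, 0.1852, 0.1191]
eef_rot: [-180.0, 0.0, -76.3]
contact_force: [-0.6, -0.6, 0.5]
gripper_width: 0.0003
gripper_force: 0.0
[0.60654758 0.18518957 0.11907845] [-1.79998995e+02  4.47093308e-04 -7.62569345e+01]
blob [575.  23.] area 1900 xy [0.4866 0.0329] box [549   0  53  47] [0.507 0.025] [0.465 0.041]
blob [423.  40.] area 1582 xy [0.5714 0.0634] box [396  18  55  44] [0.591 0.056] [0.551 0.071]
blob [316. 154.] area 1800 xy [0.6181 0.1466] box [288 126  58  57] [0.64  0.133] [0.594 0.161]
blob [418. 178.] area 3671 xy [0.5474 0.146 ] box [384 145  70  67] [0.576 0.13 ] [0.515 0.163]
```

The plate is centred ahead (316,154). Lower and push.

```bash
python3 -m pendant '[[[0,0,1,0,0,0,-1],[0,0,1,0,0,0,-1],[0,0,1,0,0,0,-1],[0,0,0.5,0,0,0,-1],[0,0,0.35,0,0,0,-1],[0,0,0.15,0,0,0,-1],[0,0,0,0,0,0,-1],[0,0,0,0,0,0,-1]]]'
python3 -m pendant '[[[0.4,0,0,0,0,0,-1],[0.5,0,0,0,0,0,-1],[0.5,0,0,0,0,0,-1],[0.5,0,0,0,0,0,-1],[0.5,0,0,0,0,0,-1],[0.5,0,0,0,0,0,-1],[0.5,0,0,0,0,0,-1],[0.5,0,0,0,0,0,-1]]]'
python3 - <<'E'
from h import *
w,p,e=wcap("w9");print(p,e);blobs(w,p,e)
E
```

```text
time_s: 18.45
tcp_pos: [0.607, 0.1855, 0.0398]
eef_rot: [-179.9, 0.0, -76.2]
contact_force: [-0.4, 0.1, 0.1]
gripper_width: 0.0002
gripper_force: 0.0
time_s: 19.25
tcp_pos: [0.6254, 0.1086, 0.039]
eef_rot: [180.0, -0.0, -76.2]
contact_force: [-0.7, 0.7, -0.1]
gripper_width: 0.0004
gripper_force: 0.2
[0.62537151 0.10860081 0.03903989] [ 1.79996103e+02 -8.00991710e-04 -7.61695922e+01]
blob [434.  17.] area 940 xy [ 0.6074 -0.0077] box [403   0  68  34] [ 0.621 -0.01 ] [ 0.591 -0.005]
blob [609.  46.] area 3378 xy [ 0.5362 -0.0145] box [566  14  74  72] [ 0.558 -0.021] [ 0.516 -0.004]
blob [632. 184.] area 600 xy [0.4986 0.0352] box [622 160  18  47] [0.508 0.026] [0.49  0.044]
blob [336. 216.] area 3399 xy [0.6238 0.0816] box [303 190  67  53] [0.641 0.073] [0.605 0.091]
blob [454. 220.] area 2498 xy [0.5701 0.0705] box [420 190  86  53] [0.59 0.06] [0.542 0.075]
```

The plate is being carried about 8 mm off-centre, with comfortable clearance to the punch and ring. Continue.

```bash
python3 -m pendant '[[[0.5,0,0,0,0,0,-1],[0.5,0,0,0,0,0,-1],[0.5,0,0,0,0,0,-1],[0.5,0,0,0,0,0,-1],[0.5,0,0,0,0,0,-1],[0.5,0,0,0,0,0,-1],[0.5,0,0,0,0,0,-1],[0.5,0,0,0,0,0,-1]]]'
python3 - <<'E'
from h import *
w,p,e=wcap("w10");print(p,e);blobs(w,p,e)
E
```

```text
time_s: 20.1
tcp_pos: [0.6445, 0.031, 0.039]
eef_rot: [180.0, -0.0, -76.2]
contact_force: [0.3, 0.1, 0.3]
gripper_width: 0.0005
gripper_force: 0.1
[0.64447942 0.03095416 0.03901591] [ 1.79994932e+02 -5.70450413e-04 -7.61668101e+01]
blob [536.  25.] area 11920 xy [ 0.5867 -0.0922] box [329   0 311  77] [ 0.668 -0.081] [ 0.537 -0.084]
blob [420. 194.] area 1416 xy [ 0.6084 -0.0153] box [392 166  57  57] [ 0.625 -0.025] [ 0.591 -0.005]
blob [336. 216.] area 3403 xy [0.643 0.004] box [303 190  67  53] [ 0.66  -0.005] [0.624 0.013]
blob [569. 229.] area 1794 xy [ 0.5356 -0.0157] box [531 207  97  36] [ 0.557 -0.022] [ 0.505 -0.016]
```

It's steady (336,216), with about 11 mm lateral gap to the ring (392 px). Finish the plate.

```bash
python3 -m pendant '[[[0.5,0,0,0,0,0,-1],[0.5,0,0,0,0,0,-1],[0.5,0,0,0,0,0,-1],[0.5,0,0,0,0,0,-1],[0.5,0,0,0,0,0,-1],[0.5,0,0,0,0,0,-1],[0.5,0,0,0,0,0,-1],[0.5,0,0,0,0,0,-1]]]'
python3 -m pendant '[[[0.5,0,0,0,0,0,-1],[0.5,0,0,0,0,0,-1],[0.5,0,0,0,0,0,-1],[0.5,0,0,0,0,0,-1],[0.5,0,0,0,0,0,-1],[0,0,0,0,0,0,-1],[0,0,0,0,0,0,-1],[0,0,0,0,0,0,-1]]]'
python3 - <<'E'
from h import *
w,p,e=wcap("w11");print(p,e)
# height map in tray region
def wcloud(w,p,e):
    T=np.eye(4);T[:3,:3]=Ro.from_euler("xyz",e,degrees=True).as_matrix();T[:3,3]=p;T=T@w["hand_eye"]
    K=w["camera_matrix"];v,u=np.mgrid[:243,:640];d=w["depth"][:243]
    P=np.stack([(u-K[0,2])/K[0,0]*d,-(v-K[1,2])/K[1,1]*d,-d],-1);return P@T[:3,:3].T+T[:3,3]
W=wcloud(w,p,e);m=((W[...,2]>.008)&(W[...,2]<.04)&(W[...,1]<-.088)&(W[...,1]>-.2)&(W[...,0]>.45)&(W[...,0]<.715)).astype(np.uint8)
n,l,s,c=cv2.connectedComponentsWithStats(m)
for i in range(1,n):
    if s[i,4]>120: q=W[l==i];print(s[i],q.mean(0).round(3),q.max(0).round(3),q.min(0).round(3))
E
```

```text
time_s: 20.95
tcp_pos: [0.6637, -0.0467, 0.0391]
eef_rot: [-180.0, -0.0, -76.2]
contact_force: [-0.4, 0.7, -0.2]
gripper_width: 0.0003
gripper_force: 0.2
time_s: 21.75
tcp_pos: [0.6753, -0.0942, 0.0391]
eef_rot: [180.0, 0.0, -76.2]
contact_force: [0.4, 0.3, -0.4]
gripper_width: 0.0002
gripper_force: 0.0
[ 0.67533297 -0.0941561   0.03906283] [ 1.79997646e+02  4.68203988e-03 -7.61539931e+01]
[ 292  172   71   71 3116] [ 0.677 -0.112  0.02 ] [ 0.696 -0.092  0.03 ] [ 0.652 -0.131  0.008]
```

One raised blob at (0.677,−0.112), probably the plate resting on or by the button. I'll lift, re-square the tool, check the tray, then go behind the bar.

```bash
python3 -m pendant '[[[0,0,-1,0,0,0,-1],[0,0,-1,0,0,0,-1],[0,0,-1,0,0,0,-1],[0,0,-1,0,0,0,-1],[0,0,0,0,0,0.8,-1],[0,0,0,0,0,0.8,-1],[0,0,0,0,0,0.8,-1],[0,0,0,0,0,0.8,-1]]]'
cat >> h.py <<'E'
def wcloud(w,p,e):
    T=np.eye(4);T[:3,:3]=Ro.from_euler("xyz",e,degrees=True).as_matrix();T[:3,3]=p;T=T@w["hand_eye"]
    K=w["camera_matrix"];v,u=np.mgrid[:243,:640];d=w["depth"][:243]
    P=np.stack([(u-K[0,2])/K[0,0]*d,-(v-K[1,2])/K[1,1]*d,-d],-1);return P@T[:3,:3].T+T[:3,3]
def tray(w,p,e):
    W=wcloud(w,p,e);m=((W[...,2]>.0075)&(W[...,2]<.045)&(W[...,1]<-.09)&(W[...,1]>-.2)&(W[...,0]>.445)&(W[...,0]<.715)).astype(np.uint8)
    n,l,s,c=cv2.connectedComponentsWithStats(m)
    for i in range(1,n):
        if s[i,4]>120: q=W[l==i];print("tray",s[i],"mean",q.mean(0).round(3),"max",q.max(0).round(3),"min",q.min(0).round(3),"z pct",np.percentile(q[:,2],[10,50,90,98]).round(4))
E
python3 - <<'E'
from h import *
w,p,e=wcap("w12");print(p,e);tray(w,p,e)
W=wcloud(w,p,e)
# z grid over the blob, every 5 mm
for y in np.arange(-.085,-.145,-.005):
    print(round(y,3),[round(1000*float(np.median(q))) if len(q:=W[(abs(W[...,0]-x)<.0025)&(abs(W[...,1]-y)<.0025)][:,2]) else None for x in np.arange(.64,.705,.005)])
E
```

```text
time_s: 22.6
tcp_pos: [0.6753, -0.0938, 0.1192]
eef_rot: [-180.0, 0.0, -89.1]
contact_force: [0.0, 0.4, 0.2]
gripper_width: 0.0006
gripper_force: 0.0
[ 0.6753155  -0.09383519  0.11922207] [-1.79991437e+02  5.67455451e-03 -8.90577043e+01]
tray [ 294  150   57   54 1776] mean [ 0.676 -0.11   0.021] max [ 0.696 -0.092  0.031] min [ 0.652 -0.131  0.008] z pct [0.0175 0.0191 0.029  0.0298]
-0.085 [3, 3, 3, 3, 4, 3, 3, 3, 3, 3, 3, 3, 3]
-0.09 [3, 3, 3, None, None, None, None, 29, 29, 3, 3, 3, 3]
-0.095 [3, 3, 3, 29, 29, 29, 29, 29, 29, 3, 3, 3, 3]
-0.1 [3, 3, 3, 23, 22, 20, 21, 23, 23, 19, 3, 3, 3]
-0.105 [3, 3, 3, 3, 3, 3, 18, 19, 19, 19, 19, 3, 3]
-0.11 [3, 3, 3, 3, 3, 3, 19, 19, 19, 19, 19, 19, 3]
-0.115 [3, 3, 3, 3, 3, 3, 19, 19, 19, 19, 19, 19, 3]
-0.12 [3, 3, 3, 3, 3, 3, 19, 19, 19, 19, 19, 19, 3]
-0.125 [3, 3, 3, 3, 3, 3, 4, 19, 19, 19, 19, 3, 3]
-0.13 [3, 3, 3, 3, 3, 3, 3, 3, 14, 15, 3, 3, 3]
-0.135 [3, 3, 3, 3, 3, 3, 3, 3, 3, 3, 3, 3, 3]
-0.14 [3, 3, 3, 3, 3, 3, 3, 3, 3, 3, 3, 3, 3]
```

The button lies flat at z=19 mm. The plate stands on edge beside it at y≈−0.095, inside the tray. Now behind the bar.

```bash
python3 -m pendant '[[[-0.715,0.895,0,0,0,0,-1],[-0.715,0.895,0,0,0,0,-1],[-0.715,0.895,0,0,0,0,-1],[-0.715,0.895,0,0,0,0,-1],[-0.715,0.895,0,0,0,0,-1],[-0.715,0.895,0,0,0,0,-1],[-0.715,0.895,0,0,0,0,-1],[-0.715,0.895,0,0,0,0,-1]]]'
python3 - <<'E'
from h import *
w,p,e=wcap("w13");print(p,e);blobs(w,p,e,.06)
E
```

```text
time_s: 23.45
tcp_pos: [0.5294, 0.0182, 0.1192]
eef_rot: [-180.0, 0.0, -88.9]
contact_force: [0.2, 0.1, 0.5]
gripper_width: 0.0001
gripper_force: 0.0
[0.52936301 0.01819983 0.1192327 ] [-1.79978122e+02  8.92307468e-03 -8.88643288e+01]
blob [34. 18.] area 212 xy [ 0.6974 -0.1001] box [27  0 15 38] [ 0.699 -0.109] [ 0.695 -0.089]
blob [111.  21.] area 3169 xy [ 0.6529 -0.0991] box [ 55   0 107  50] [ 0.683 -0.11 ] [ 0.625 -0.084]
blob [306.  24.] area 9349 xy [ 0.5392 -0.0998] box [ 71   0 382  56] [ 0.674 -0.11 ] [ 0.451 -0.084]
blob [463.  13.] area 163 xy [ 0.4485 -0.1074] box [459   0   9  29] [ 0.452 -0.114] [ 0.445 -0.099]
blob [205. 166.] area 745 xy [ 0.6048 -0.0146] box [185 147  41  39] [ 0.617 -0.027] [ 0.592 -0.001]
blob [322. 171.] area 1340 xy [ 0.5286 -0.0126] box [291 155  61  32] [ 0.549 -0.023] [ 0.508 -0.002]
blob [381. 230.] area 794 xy [0.4863 0.029 ] box [364 216  36  27] [0.499 0.019] [0.472 0.038]
```

The bar is centred at (322,171). Descend and push.

```bash
python3 -m pendant '[[[0,0,1,0,0,0,-1],[0,0,1,0,0,0,-1],[0,0,1,0,0,0,-1],[0,0,0.5,0,0,0,-1],[0,0,0.35,0,0,0,-1],[0,0,0.15,0,0,0,-1],[0,0,0,0,0,0,-1],[0,0,0,0,0,0,-1]]]'
python3 -m pendant '[[[0.4,0,0,0,0,0,-1],[0.4,0,0,0,0,0,-1],[0.5,0,0,0,0,0,-1],[0.5,0,0,0,0,0,-1],[0.5,0,0,0,0,0,-1],[0.5,0,0,0,0,0,-1],[0.5,0,0,0,0,0,-1],[0.5,0,0,0,0,0,-1]]]'
python3 -m pendant '[[[0.5,0,0,0,0,0,-1],[0.5,0,0,0,0,0,-1],[0.5,0,0,0,0,0,-1],[0.3,0,0,0,0,0,-1],[0,0,0,0,0,0,-1],[0,0,0,0,0,0,-1],[0,0,-1,0,0,0,-1],[0,0,-1,0,0,0,-1]]]'
python3 - <<'E'
from h import *
w,p,e=wcap("w14");print(p,e);tray(w,p,e)
E
```

```text
time_s: 24.3
tcp_pos: [0.5307, 0.0175, 0.0397]
eef_rot: [-179.9, 0.0, -89.0]
contact_force: [0.3, 0.6, 0.5]
gripper_width: 0.0006
gripper_force: 0.0
time_s: 25.1
tcp_pos: [0.5315, -0.0595, 0.039]
eef_rot: [180.0, 0.0, -89.0]
contact_force: [-0.2, 0.1, -0.3]
gripper_width: 0.0006
gripper_force: 0.2
time_s: 25.9
tcp_pos: [0.5317, -0.0943, 0.079]
eef_rot: [179.9, -0.0, -88.9]
contact_force: [0.3, -1.1, 0.2]
gripper_width: 0.0008
gripper_force: 0.0
[ 0.5316833  -0.09431289  0.0790238 ] [ 1.79902181e+02 -1.54381940e-02 -8.89359169e+01]
tray [  73  156   80   64 2787] mean [ 0.674 -0.11   0.02 ] max [ 0.697 -0.092  0.031] min [ 0.651 -0.131  0.008] z pct [0.0144 0.0191 0.0289 0.0297]
tray [ 293  179   56   22 1158] mean [ 0.531 -0.111  0.015] max [ 0.55  -0.103  0.018] min [ 0.512 -0.117  0.008] z pct [0.0137 0.0158 0.0167 0.0171]
```

The bar is in the tray (0.531,−0.111). Now behind the stub.

```bash
python3 -m pendant '[[[-1,0.265,0,0,0,0,-1],[-1,0.265,0,0,0,0,-1],[-1,0.265,0,0,0,0,-1],[-1,0.265,0,0,0,0,-1],[-1,0.265,0,0,0,0,-1],[-1,0.265,0,0,0,0,-1],[-1,0.265,0,0,0,0,-1],[-1,0.265,0,0,0,0,-1]]]'
python3 - <<'E'
from h import *
w,p,e=wcap("w15");print(p,e);blobs(w,p,e,.056)
E
```

```text
time_s: 26.75
tcp_pos: [0.4865, 0.0659, 0.0791]
eef_rot: [-180.0, 0.0, -88.9]
contact_force: [0.1, 0.7, 0.3]
gripper_width: 0.0007
gripper_force: 0.0
[0.48654277 0.0658646  0.07911043] [-1.79983894e+02  1.27130975e-02 -8.89252190e+01]
blob [90. 91.] area 1528 xy [ 0.6064 -0.0132] box [64 64 56 55] [ 0.617 -0.026] [0.593 0.001]
blob [321. 183.] area 1502 xy [0.4862 0.0336] box [300 161  43  44] [0.498 0.022] [0.473 0.047]
blob [167. 234.] area 592 xy [0.5758 0.0663] box [142 221  43  22] [0.589 0.059] [0.566 0.072]
```

The stub is centred (321,183). Descend and push it off.

```bash
python3 -m pendant '[[[0,0,0.8,0,0,0,-1],[0,0,0.6,0,0,0,-1],[0,0,0.4,0,0,0,-1],[0,0,0.2,0,0,0,-1],[0,0,0,0,0,0,-1],[0,0,0,0,0,0,-1],[0.4,0,0,0,0,0,-1],[0.4,0,0,0,0,0,-1]]]'
python3 -m pendant '[[[0.5,0,0,0,0,0,-1],[0.5,0,0,0,0,0,-1],[0.5,0,0,0,0,0,-1],[0.5,0,0,0,0,0,-1],[0.5,0,0,0,0,0,-1],[0.5,0,0,0,0,0,-1],[0.5,0,0,0,0,0,-1],[0.5,0,0,0,0,0,-1]]]'
python3 -m pendant '[[[0.5,0,0,0,0,0,-1],[0.5,0,0,0,0,0,-1],[0.5,0,0,0,0,0,-1],[0.5,0,0,0,0,0,-1],[0.5,0,0,0,0,0,-1],[0.5,0,0,0,0,0,-1],[0.3,0,0,0,0,0,-1],[0,0,0,0,0,0,-1]]]'
python3 -m pendant '[[[0,0,-1,0,0,0,-1],[0,0,-1,0,0,0,-1],[0,0,-1,0,0,0,-1],[0,0,-1,0,0,0,-1],[0,-0.7,-1,0,0,0,-1],[0,-0.7,-1,0,0,0,-1],[0,-0.7,-1,0,0,0,-1],[0,-0.7,0,0,0,0,-1]]]'
python3 - <<'E'
from h import *
w,p,e=wcap("w16");print(p,e);tray(w,p,e)
E
```

```text
time_s: 27.6
tcp_pos: [0.4874, 0.0483, 0.0393]
eef_rot: [-180.0, 0.0, -88.9]
contact_force: [-0.3, 0.7, 0.6]
gripper_width: 0.0004
gripper_force: 0.3
time_s: 28.4
tcp_pos: [0.4886, -0.0322, 0.039]
eef_rot: [180.0, -0.0, -89.0]
contact_force: [-0.2, 0.5, 0.5]
gripper_width: 0.0005
gripper_force: 0.3
time_s: 29.2
tcp_pos: [0.4897, -0.0982, 0.039]
eef_rot: [180.0, -0.0, -89.0]
contact_force: [0.1, 1.2, 0.8]
gripper_width: 0.0007
gripper_force: 0.0
time_s: 30.0
tcp_pos: [0.5481, -0.0961, 0.1821]
eef_rot: [-179.7, 0.0, -88.9]
contact_force: [0.1, -0.0, 0.1]
gripper_width: 0.0003
gripper_force: 0.0
[ 0.54809911 -0.09607388  0.18214783] [-1.79705772e+02  1.80388929e-03 -8.89205400e+01]
tray [ 166  139   52   44 1266] mean [ 0.675 -0.11   0.021] max [ 0.696 -0.092  0.031] min [ 0.651 -0.131  0.008] z pct [0.0162 0.0192 0.029  0.0299]
tray [371 144  27  27 565] mean [ 0.489 -0.118  0.019] max [ 0.5   -0.105  0.023] min [ 0.476 -0.129  0.009] z pct [0.0183 0.0199 0.0208 0.0214]
tray [319 156  40  15 582] mean [ 0.531 -0.11   0.016] max [ 0.55  -0.103  0.018] min [ 0.512 -0.117  0.008] z pct [0.0144 0.0158 0.0168 0.0173]
```

All four are in the tray. A final check of the ring, tin, punch and tray from above the board.

```bash
python3 -m pendant '[[[-1,0,-0.4,0,0,0,-1],[-1,0,-0.4,0,0,0,-1],[-1,0,0,0,0,0,-1],[-1,0,0,0,0,0,-1],[-1,0,0,0,0,0,-1],[-1,0,0,0,0,0,-1],[-1,0,0,0,0,0,-1],[-1,0,0,0,0,0,-1]]]'
python3 -m pendant '[[[-1,0,0,0,0,0,-1],[-1,0,0,0,0,0,-1],[-1,0,0,0,0,0,-1],[-1,0,0,0,0,0,-1],[-1,0,0,0,0,0,-1],[0,0,0,0,0,0,-1],[0,0,0,0,0,0,-1],[0,0,0,0,0,0,-1]]]'
python3 - <<'E'
from h import *
w,p,e=wcap("w17");print(p,e);blobs(w,p,e,.056)
a=np.load("top0.npz");c=vision.capture("top");np.savez("top1.npz",**c)
W=[]
for k in (a,c):
    K=k["camera_matrix"];v,u=np.mgrid[:400,:640];d=k["depth"];Ei=np.linalg.inv(k["extrinsics"])
    W.append(np.stack([(u-K[0,2])/K[0,0]*d,-(v-K[1,2])/K[1,1]*d,-d],-1)@Ei[:3,:3].T+Ei[:3,3])
for x in W:
    m=(x[...,2]>.018)&(x[...,2]<.034)&(x[...,1]<-.18)&(x[...,1]>-.25)&(x[...,0]>.4)&(x[...,0]<.76);q=x[m];print("tray rim",len(q),q.min(0).round(4),q.max(0).round(4),q.mean(0).round(4))
E
```

```text
time_s: 30.85
tcp_pos: [0.5422, 0.0645, 0.1941]
eef_rot: [179.9, -0.0, -89.0]
contact_force: [0.9, -0.5, -0.4]
gripper_width: 0.0004
gripper_force: 0.0
time_s: 31.65
tcp_pos: [0.5407, 0.1631, 0.1946]
eef_rot: [180.0, -0.0, -89.0]
contact_force: [0.2, -1.2, -0.7]
gripper_width: 0.0001
gripper_force: 0.0
[0.54074757 0.16305022 0.19456698] [ 1.79952196e+02 -2.71849934e-02 -8.89732014e+01]
blob [273.  70.] area 559 xy [0.5803 0.0672] box [259  58  29  26] [0.592 0.058] [0.568 0.078]
blob [308. 166.] area 1944 xy [0.5515 0.1465] box [284 141  49  51] [0.572 0.124] [0.529 0.17 ]
tray rim 148 [ 0.4392 -0.2116  0.0181] [ 0.7294 -0.1809  0.0315] [ 0.5817 -0.2037  0.025 ]
tray rim 146 [ 0.4391 -0.212   0.0181] [ 0.7294 -0.1811  0.0319] [ 0.5789 -0.204   0.0253]
```

```bash
python3 -c "
from plant import r
print(r.close_job())"
```

```text
the job is handed in; nothing more can be done
None
```

All four offcuts are in the scrap tray, and my final measurements found the ring, tin, punch and tray where they started; I handed in at about 32 s and viewed 11 pictures, one over the limit of 10.

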